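# Weigh out walnuts and take the twist-lock dish off the scale

## Task

Tip the three walnuts out of the steel measuring cup into the dish on the kitchen scale, then stand the empty cup upright on the worktop again and let go of it. Then unlock the weighing dish by turning it a quarter turn anticlockwise (seen from above) by its stub handle, from the scale's left side to its display side, and lift it off the scale. Finish while still holding the dish in the gripper, still and level, about ten centimetres above where it sat, with the walnuts gathered in its middle; do not disturb the salt bowl, pepper grinder or oil bottle.

Things in the scene. Friction and masses are not known exactly. Their poses are not given: they have to be found in the camera images.
- scale: White kitchen scale, fixed, body 190 x 160 mm, 30 mm high, dark display along its front edge. Origin: on the worktop under the centre of its round dish socket. z up; -x points to the display edge, 110 mm off; +y to the scale's left side. Metal socket, outer radius 58 mm, top 48 mm above the worktop.
- scale_socket (a point): Centre of the socket's floor, 38 mm above the worktop, on the axis the dish turns round; axes as the scale's. A bayonet: its cover plate has slots only along y, so the dish's lugs pass within about 6 degrees of the unlocked position (dish handle towards the scale's -x, the display). There is a stop about 5 degrees beyond the locked and unlocked ends. Play: 3 to 4 mm sideways, 3 mm up and down.
- dish: Shallow steel weighing dish, 144 mm across, 0.2 kg (varies by a quarter), one black stub handle. Origin: centre of the underside of its boss, resting on the socket floor; z up; -x points along the handle. Rim 43 mm above the origin, wall 3 mm. Starts locked, handle to the scale's +y (within 0.1 rad); a 90 degree anticlockwise turn from above brings the handle to the scale's -x and unlocks it.
- dish_in (a point): Centre of the dish's inner floor, 17 mm above the dish's origin.
- dish_handle (a point): Middle of the dish's black handle: a bar 46 mm long (along the dish's x, from 79 to 125 mm off the dish's axis), 14 mm wide, 15 mm high; this point lies 102 mm from the axis, 34 mm above the dish's origin (72 mm above the worktop).
- cup: Round flared steel measuring cup, 94 mm across the rim, 60 mm across the foot, 48 mm high, wall 3 mm, 0.15 kg, straight black handle. Origin: centre of its underside; z up; its -x points along the handle, so it pours over +x. The walls flare 20 degrees from upright, so it drains when tipped past about 75 degrees; 100 degrees empties it surely.
- cup_handle (a point): Middle of the cup's black handle: a bar 62 mm long (along the cup's x, from 65 to 127 mm off the cup's axis), 14 mm wide, 14 mm high; this point lies 96 mm from the cup's axis and 39 mm above its underside.
- cup_lip (a point): Point of the cup's rim opposite the handle, 47 mm from the axis, 48 mm above the underside.
- walnut_a: A whole walnut in its shell, a ball 29 mm across, 14 g, rolls freely; starts in the cup with the other two. Origin: its centre.
- walnut_b: A whole walnut in its shell, a ball 29 mm across, 14 g, rolls freely; starts in the cup with the other two. Origin: its centre.
- walnut_c: A whole walnut in its shell, a ball 29 mm across, 14 g, rolls freely; starts in the cup with the other two. Origin: its centre.
- salt_bowl: Small stoneware bowl of salt, 110 mm across, 51 mm high; leave it alone. Origin: centre of its underside.
- pepper_grinder: Pepper grinder with a black cap, 43 mm across, 112 mm tall; leave it alone. Origin: centre of its underside.
- oil_bottle: Square clear bottle with a black cap, 42 mm wide, 170 mm tall; leave it alone. Origin: centre of its underside.
Not all that is in view belongs to the job. What is shaped like the walnut_a but pink or white is not meant.

How it is judged:
By the outcome, as a careful person would: the job done as asked, in the order asked, and still so for the second after the job is handed in, while the arm keeps its last pose, push and grip.
It also fails if it takes over 72 s, if anything falls off the work surface, if the arm or the gripper's body presses on something with over 40 N, if the wrist force passes 120 N, or if a joint passes its speed limit or range.

## Robot

A 6-joint arm with a two-finger parallel gripper is mounted at the origin on a cart in front of the work surface, level with it; the furniture and walls round the work are solid. World frame = base frame: x ahead of the robot, y to its left, z up, the work surface at z = 0. Lengths are in mm, angles in degrees, forces in N, time in s.
With the tool pointing down it reaches from about 300 to 850 mm from the base axis. Payload 4.2 kg.
Tool frame: the origin (TCP) lies at the very end of the fingers, on their centre line; the grasp point (between the pads) lies 19 mm behind it (env.grasp_offset is the distance from the TCP to the grasp point, in mm); z points along the fingers, y is the line along which they close (so a half turn about z gives the same grasp; the last joint's range is limited). The gripper opens to 91 mm and grips with 3 to 60 N. Pads are 32 mm wide; open, the fingers measure 118 mm over their backs; the gripper's body (76 mm by 178 mm) begins 60 mm behind the grasp point.
Start: joints at [64.687, 18.312, 89.639, -0, 72.044, -1.146], TCP at [235.411, 524.619, 213.976] pointing down, gripper open.
Joint ranges: [-177.97, 177.97], [-48.28, 115.42], [12.27, 149.76], [-77.06, 257.06], [2.81, 150.46], [-146.56, 146.56]. Speed limits (degrees/s): [147.25, 147.25, 180, 180, 180, 180].

## Interface

Orientations are given as [roll, pitch, yaw] about the fixed x, y, z axes, in that order (R = Rz(yaw) Ry(pitch) Rx(roll)).
In Python, from workcell import env gives the robot as it stands. The module is installed in compiled form; this text tells all that it offers.
- The arm moves only by the tool send_rows, never from a script. Its argument "motion" is a list of rows, each an object of numbers: "tx", "ty", "tz": the shift along the tool's x, y, z in units of 500 mm (1.0 is 500 mm); "rx", "ry", "rz": the turn, a rotation vector about the tool's x, y, z in units of 30 degrees (1.0 is 30 degrees); "gripper": the closure, from -1 (fully open) to 1 (shut). In form: [{"tx": .., "ty": .., "tz": .., "rx": .., "ry": .., "rz": .., "gripper": ..}, ...]. A call has 1 to 12 rows; each row shifts and turns the commanded pose from where the row before left it, along the tool's axes as they then stand; what a row does not reach is not made up. A row lasts 1/8 s, in which the tool goes at most 62.5 mm and 10.7 degrees, less where a joint would pass 70% of its speed; a pose out of reach is approached as far as the arm can. A call with a number of a shift or a turn outside -1 to 1 is refused whole. A call with a gripper value outside its range is refused whole. The fingers move at their own pace and stop on an object; "grip_force" is the grip in N (left out, the last holds). Time passes only in rows, so rows that do not move let the fingers close. It gives the time, the measured TCP pose, the force, the opening and the grip force at its end, in the units of the state.
- env.state(): the state, without advancing time (a new reading comes with each control period).
- env.grab_frame(name): name is "side" or "top" or "wrist"; returns a dict with "frame" (480x640x3 uint8, red, green, blue), "vertical_fov" (degrees; the focal length in pixels is half the picture's height over the tangent of half this angle, whatever the lens; pixels are square), "cx", "cy" (the principal point, pixels), "k1" (the pictures are not rectified: a ray, as slopes to the right and down, at radius r is drawn at 1 + k1 r^2 times it, then the intrinsics apply), "rvec" (rotation vector, rad) and "tvec" (3), from world to camera coordinates, as OpenCV has them; the wrist camera has in their place "T_tool_cam" (4x4, takes a point from camera to tool coordinates, whose origin is the TCP and whose axes are the flange's). Camera axes: x right, y down, z forward; pixel columns grow to the right and rows downward; lengths in mm; the calibration is good to about 2 mm. A picture is of the moment at which its call begins: read the wrist's pose just before it. There is no depth.
- env.job_done(): hands the job in; it is judged then, once.
The state is a dict: "time_s": time; "qpos": joint angles; "qvel": joint speeds; "effort": joint torques, N m; "ee_pos": TCP position; "ee_rot": TCP orientation; "force": force on the tool from outside, world axes, zero at the start; "torque": the same for the moment, N m; "gripper_width": finger opening in mm; "gripper_force": force on a finger pad.
Only numpy, scipy, OpenCV 4.12 (cv2) and the standard library are available. Lean on these libraries where they do the work, as an engineer would, in place of code of your own. Each camera call takes 0.05 s, during which the arm holds its last target. There are 200 camera calls.

## Working session

There is one attempt and no reset: what is moved stays moved. The work goes in short steps, Python scripts to look and compute and a tool call to move; the robot and the scene stay as the last step left them, time stands still between calls to the robot, and variables do not carry over. Pictures are saved under pics/ and viewed, at most 10 in all, crops included, and the job is handed in when it is done.

Besides the shell and the picture viewer there is one more tool, called after ">>>" as name(argument=value, ...) on one line, values as JSON. send_rows: Moves the arm, as the interface text tells. Shifts and turns lie within -1 to 1; 1 stands for 500 mm of shift or 30 degrees of turn. Its arguments: {"type":"object","properties":{"motion":{"type":"array"},"grip_force":{"type":"number"}},"required":["motion"]}

```bash
mkdir -p pics
cat > h.py <<'E'
import numpy as np, cv2
from workcell import env
from scipy.spatial.transform import Rotation as R
def cam(n):
    s=env.state(); f=env.grab_frame(n); im=cv2.cvtColor(f["frame"],cv2.COLOR_RGB2BGR)
    fl=240/np.tan(np.radians(f["vertical_fov"])/2)
    if "rvec" in f:
        Rm=cv2.Rodrigues(np.array(f["rvec"],float))[0]; t=np.array(f["tvec"],float).ravel()
        Rc=Rm.T; o=-Rm.T@t
    else:
        T=np.array(f["T_tool_cam"]); Rt=R.from_euler('xyz',s["ee_rot"],degrees=True).as_matrix()
        Rc=Rt@T[:3,:3]; o=Rt@T[:3,3]+np.array(s["ee_pos"])
    return dict(im=im,f=fl,cx=f["cx"],cy=f["cy"],k1=f["k1"],R=Rc,o=o)
def ray(c,u,v):
    x=(u-c["cx"])/c["f"]; y=(v-c["cy"])/c["f"]; a,b=x,y
    for _ in range(20):
        k=1+c["k1"]*(a*a+b*b); a,b=x/k,y/k
    return c["R"]@np.array([a,b,1.])
def onz(c,u,v,z):
    d=ray(c,u,v); return c["o"]+d*(z-c["o"][2])/d[2]
def proj(c,p):
    q=c["R"].T@(np.array(p,float)-c["o"]); a,b=q[0]/q[2],q[1]/q[2]; k=1+c["k1"]*(a*a+b*b)
    return np.array([a*k*c["f"]+c["cx"],b*k*c["f"]+c["cy"]])
E
python3 - <<'E'
from h import *
print(env.state())
for n in("top","side"):
    c=cam(n); cv2.imwrite(f"pics/{n}0.png",c["im"]); print(n,c["o"],c["R"][:,2],c["f"],c["k1"])
E
```

```text
{'time_s': 0.0, 'qpos': array([ 6.46856149e+01,  1.83514173e+01,  8.97090459e+01, -2.43410166e-03,
        7.20429083e+01, -1.14614729e+00]), 'qvel': array([ 0.03799102, -0.05929575, -0.06485714, -0.00213776,  0.001725  ,
        0.03185306]), 'effort': array([-2.11393060e-03, -4.12464988e+01, -2.31969255e+01,  7.28044426e-02,
        4.54474089e-02, -1.46208849e-04]), 'ee_pos': array([235.20466111, 524.11966553, 213.10463979]), 'ee_rot': array([-1.79896603e+02,  2.46002429e-04,  1.55832515e+02]), 'force': array([-0.37106843, -0.27296447,  0.12675626]), 'torque': array([-0.00301782, -0.03350865,  0.02800998]), 'gripper_force': 0.0, 'gripper_width': 90.90755667741074}
top [545.32920359   1.56275344 932.17444399] [ 0.09104213  0.00549816 -0.99583186] 437.62812733656676 -0.06827511499447056
side [-77.88631555  -7.03424131 568.33963623] [ 0.80455511 -0.01135104 -0.59376951] 560.3041556601609 -0.10930045021510817
```

View pics/top0.png

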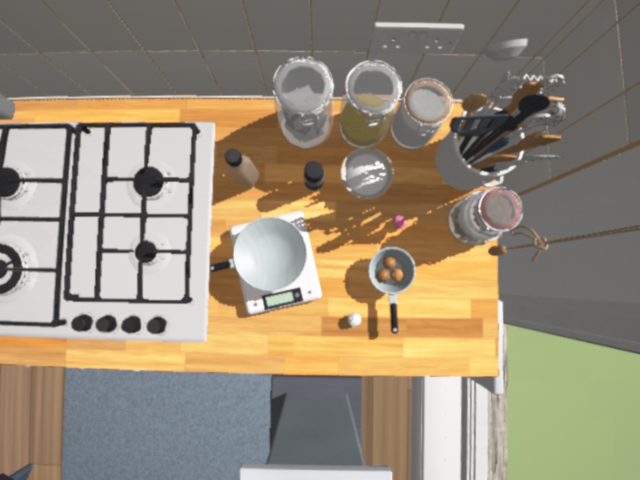

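View pics/side0.png

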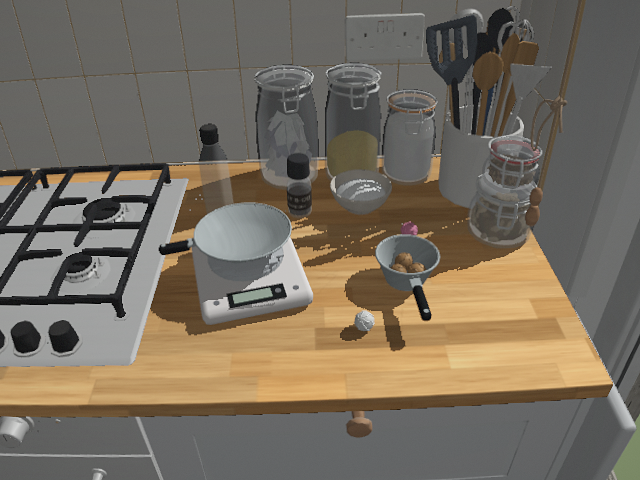

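The top view shows the dish at about (270,255) with its handle at (222,267), and the cup at (391,270) with its handle running to (395,331). The white decoy is at (354,320), the pink one at (399,221), the grinder at (314,175) and the oil bottle at (240,168). The side view agrees with this. Next I'll measure these.

Run:
```python
from h import *
c=cam("top"); hsv=cv2.cvtColor(c["im"],cv2.COLOR_BGR2HSV)
blk=(hsv[...,2]<60).astype(np.uint8)
def blob(x0,y0,x1,y1,z,name):
    m=np.zeros_like(blk); m[y0:y1,x0:x1]=blk[y0:y1,x0:x1]
    n,l,st,ce=cv2.connectedComponentsWithStats(m); i=1+np.argmax(st[1:,4]); print(name,st[i],onz(c,*ce[i],z).round(1))
    pts=np.array([onz(c,x,y,z)[:2] for y,x in np.argwhere(l==i)],np.float32)
    r=cv2.minAreaRect(pts); print(r, cv2.boxPoints(r).round(0).tolist())
blob(380,285,405,340,46,"cuph"); blob(205,255,236,275,79.5,"dishh")
# grey rims: low saturation
def rim(cx,cy,r,z,name):
    g=(hsv[...,1]<70).astype(np.uint8); P=[]
    # outermost low-sat along each spoke
    for a in np.radians(np.arange(0,360,4)):
        rr=np.arange(r*0.8,r*1.25,.25); vals=[c["im"][int(round(cy+q*np.sin(a))),int(round(cx+q*np.cos(a)))].astype(int) for q in rr]
        d=[abs(vals[i+3]-vals[i]).sum() for i in range(len(vals)-3)]; k=int(np.argmax(d))
        P.append(onz(c,cx+(rr[k]+.4)*np.cos(a),cy+(rr[k]+.4)*np.sin(a),z)[:2])
    P=np.array(P); w=np.ones(len(P),bool)
    for _ in range(8):
        A=np.c_[2*P[w],np.ones(w.sum())]; s=np.linalg.lstsq(A,(P[w]**2).sum(1),rcond=None)[0]
        R_=np.sqrt(s[2]+s[0]**2+s[1]**2); e=abs(np.hypot(*(P-s[:2]).T)-R_); w=e<max(2,np.median(e)*1.5)
    print(name,s[:2].round(1),"R",R_.round(1),w.sum())
rim(391.5,270.5,22,48,"cup"); rim(270,255,37,81,"dish")
for n,u,v,z in[("white",354,320,14),("pink",399,221,14),("pepper",314,170,112),("oil",234,157,170),("salt",367,173,51),("scaleFL",248,313,30),("scaleFR",322,297,30),("scaleBL",231,228,30),("scaleBR",305,212,30)]: print(n,onz(c,u,v,z).round(0))
```

```text
cuph [391 305   5  23  77] [ 474.1 -150.5   46. ]
((475.71923828125, -150.692138671875), (43.97816848754883, 7.143894672393799), 3.2161550521850586) [[454.0, -148.0], [454.0, -155.0], [498.0, -153.0], [497.0, -146.0]]
dishh [214 262  15   9  83] [569.7 191.3  79.5]
((569.706298828125, 191.9887237548828), (10.944808006286621, 29.83234214782715), 15.059344291687012) [[561.0, 205.0], [568.0, 176.0], [579.0, 179.0], [571.0, 208.0]]
cup [ 568.7 -144.9] R 45.9 66
dish [595.9  97.5] R 71.1 56
white [464. -75.  14.]
pink [ 673. -168.   14.]
pepper [755.  13. 112.]
oil [762. 156. 170.]
salt [766. -95.  51.]
scaleFL [475. 144.  30.]
scaleFR [511.  -7.  30.]
scaleBL [650. 185.  30.]
scaleBR [686.  31.  30.]
```

Run:
```python
from h import *
# wrist: R = Rz(q1)Ry(A)Rz(q4)Ry(q5)Rz(90+q6), A=q2+q3
h=env.state(); q=h["qpos"]
print(R.from_euler('xyz',h["ee_rot"],degrees=True).as_matrix().round(2).tolist(), (R.from_euler('ZYZYZ'[:3],[q[0],q[1]+q[2],q[3]],degrees=True)*R.from_euler('YZ',[q[4],90+q[5]],degrees=True)).as_matrix().round(2).tolist())
def sol(Rw,q1,A):
    M=R.from_euler('Y',-A,degrees=True)*R.from_euler('Z',-q1,degrees=True)*Rw
    a,b,c=M.as_euler('ZYZ',degrees=True); out=[]
    for a,b,c in((a,b,c),(a+180,-b,c+180)):
        w=lambda x,l:(x-l)%360+l
        a=w(a,-77); c=w(c-90,-180)
        if b>0: out.append((round(a),round(b),round(c)))
    return out
for flip in(0,180):
  # grasp: tool x along +/- cup x, z down
  for yaw in(3.4,-30,-60):
    g=R.from_euler('xyz',[180,0,yaw+flip],degrees=True)
    ax=R.from_euler('z',yaw,degrees=True).apply([1,0,0])
    print("flip",flip,"yaw",yaw,"grasp",[sol(g,-17.7,A) for A in(120,140)])
    for tip in(-100,-60,60,100):
        p=R.from_rotvec(np.radians(tip)*ax)*g
        q1=30 if tip<0 else 0
        print("  tip",tip,[sol(p,q1,A) for A in(100,120,140)])
```

```text
[[-0.91, 0.41, -0.0], [0.41, 0.91, -0.0], [0.0, -0.0, -1.0]] [[-0.91, 0.41, -0.0], [0.41, 0.91, -0.0], [0.0, -0.0, -1.0]]
flip 0 yaw 3.4 grasp [[(0, 60, 69)], [(0, 40, 69)]]
  tip -100 [[(264, 118, 96)], [(275, 118, 119)], [(-76, 115, 141)]]
  tip -60 [[(-54, 107, 113)], [(-51, 95, 129)], [(-51, 82, 145)]]
  tip 60 [[(60, 88, 80)], [(62, 78, 62)], [(67, 70, 43)]]
  tip 100 [[(99, 95, 81)], [(97, 98, 61)], [(94, 100, 41)]]
flip 0 yaw -30 grasp [[(0, 60, 102)], [(0, 40, 102)]]
  tip -100 [[(267, 150, 93)], [(-61, 146, 130)], [(-42, 133, 154)]]
  tip -60 [[(-35, 131, 140)], [(-28, 114, 152)], [(-26, 96, 161)]]
  tip 60 [[(61, 59, 96)], [(74, 51, 74)], [(91, 49, 48)]]
  tip 100 [[(107, 63, 73)], [(115, 70, 53)], [(120, 79, 34)]]
flip 0 yaw -60 grasp [[(0, 60, 132)], [(0, 40, 132)]]
  tip -100 [[(90, 180, -90)], [(0, 160, 180)], [(0, 140, -180)]]
  tip -60 [[(0, 140, -180)], [(0, 120, -180)], [(0, 100, -180)]]
  tip 60 [[(50, 34, 119)], [(82, 26, 82)], [(120, 30, 40)]]
  tip 100 [[(123, 36, 57)], [(140, 49, 35)], [(147, 65, 21)]]
flip 180 yaw 3.4 grasp [[(0, 60, -111)], [(0, 40, -111)]]
 
[... 319 characters left out ...]
  tip -100 [[(267, 150, -87)], [(-61, 146, -50)], [(-42, 133, -26)]]
  tip -60 [[(-35, 131, -40)], [(-28, 114, -28)], [(-26, 96, -19)]]
  tip 60 [[(61, 59, -84)], [(74, 51, -106)], [(91, 49, -132)]]
  tip 100 [[(107, 63, -107)], [(115, 70, -127)], [(120, 79, -146)]]
flip 180 yaw -60 grasp [[(0, 60, -48)], [(0, 40, -48)]]
  tip -100 [[(270, 180, -90)], [(0, 160, 0)], [(0, 140, 0)]]
  tip -60 [[(0, 140, 0)], [(0, 120, 0)], [(0, 100, 0)]]
  tip 60 [[(50, 34, -61)], [(82, 26, -98)], [(120, 30, -140)]]
  tip 100 [[(123, 36, -123)], [(140, 49, -145)], [(147, 65, -159)]]<sys>:0: UserWarning: Gimbal lock detected. Setting third angle to zero since it is not possible to uniquely determine all angles.
```

```bash
cat > plan.py <<'E'
from h import *
import sys
def rows(wps, g, start=None):
    """wps: list of (pos,R,n). prints rows (tool axes, units)."""
    s=env.state(); p=np.array(s["ee_pos"]); Rt=R.from_euler('xyz',s["ee_rot"],degrees=True)
    if start is not None: p,Rt=np.array(start[0],float),start[1]
    for P,Q,n in wps:
        P=np.array(P,float); p0,R0=p,Rt; dv=(R0.inv()*Q).as_rotvec()
        for i in range(1,n+1):
            tp=p0+(P-p0)*i/n; tR=R0*R.from_rotvec(dv*i/n)
            t=(Rt.inv().apply(tp-p)/500).round(4); r=(np.degrees((Rt.inv()*tR).as_rotvec())/30).round(4)
            p=p+Rt.apply(t*500); Rt=Rt*R.from_rotvec(np.radians(r*30))
            print('{'+','.join(f'"{k}":{v:g}' for k,v in zip(("tx","ty","tz","rx","ry","rz"),[*t,*r]) if abs(v)>5e-4)+f',"gripper":{g}}}',end=',\n' if i%12 else ',\n--\n')
        print("# max mm/deg per row",np.linalg.norm(P-p0)/n,np.degrees(np.linalg.norm(dv))/n)
E_=lambda:0
def D(yaw): return R.from_euler('xyz',[180,0,yaw],degrees=True)
E
sed -i '/^E_/d' plan.py
python3 - <<'E'
from plan import *
rows([((466,-151,140),D(3.4),18)],0)
E
```

```text
{"tx":-0.0541,"ty":-0.0579,"tz":0.0082,"rz":0.2823,"gripper":0},
{"tx":-0.0621,"ty":-0.0494,"tz":0.0082,"rz":0.2823,"gripper":0},
{"tx":-0.0686,"ty":-0.0397,"tz":0.0082,"rz":0.2823,"gripper":0},
{"tx":-0.0737,"ty":-0.0291,"tz":0.0083,"rz":0.2822,"gripper":0},
{"tx":-0.0773,"ty":-0.0179,"tz":0.0081,"rz":0.2823,"gripper":0},
{"tx":-0.079,"ty":-0.0064,"tz":0.0082,"rz":0.2823,"gripper":0},
{"tx":-0.0791,"ty":0.0053,"tz":0.0082,"rz":0.2823,"gripper":0},
{"tx":-0.0775,"ty":0.0169,"tz":0.0082,"rz":0.2823,"gripper":0},
{"tx":-0.0741,"ty":0.0281,"tz":0.0081,"rz":0.2823,"gripper":0},
{"tx":-0.0692,"ty":0.0388,"tz":0.0082,"rz":0.2822,"gripper":0},
{"tx":-0.0627,"ty":0.0485,"tz":0.0081,"rz":0.2823,"gripper":0},
{"tx":-0.0549,"ty":0.0572,"tz":0.0082,"rz":0.2823,"gripper":0},
--
{"tx":-0.0458,"ty":0.0647,"tz":0.0081,"rz":0.2823,"gripper":0},
{"tx":-0.0359,"ty":0.0707,"tz":0.0082,"rz":0.2823,"gripper":0},
{"tx":-0.025,"ty":0.0752,"tz":0.0081,"rz":0.2823,"gripper":0},
{"tx":-0.0137,"ty":0.0781,"tz":0.0081,"rz":0.2822,"gripper":0},
{"tx":-0.002,"ty":0.0793,"tz":0.0082,"rz":0.2823,"gripper":0},
{"tx":0.0096,"ty":0.0787,"tz":0.0081,"rz":0.2823,"gripper":0},
# max mm/deg per row 39.85263442557874 8.468515908336737
```

>>> send_rows(motion=[{"tx":-0.0541,"ty":-0.0579,"tz":0.0082,"rz":0.2823,"gripper":0},{"tx":-0.0621,"ty":-0.0494,"tz":0.0082,"rz":0.2823,"gripper":0},{"tx":-0.0686,"ty":-0.0397,"tz":0.0082,"rz":0.2823,"gripper":0},{"tx":-0.0737,"ty":-0.0291,"tz":0.0083,"rz":0.2822,"gripper":0},{"tx":-0.0773,"ty":-0.0179,"tz":0.0081,"rz":0.2823,"gripper":0},{"tx":-0.079,"ty":-0.0064,"tz":0.0082,"rz":0.2823,"gripper":0},{"tx":-0.0791,"ty":0.0053,"tz":0.0082,"rz":0.2823,"gripper":0},{"tx":-0.0775,"ty":0.0169,"tz":0.0082,"rz":0.2823,"gripper":0},{"tx":-0.0741,"ty":0.0281,"tz":0.0081,"rz":0.2823,"gripper":0},{"tx":-0.0692,"ty":0.0388,"tz":0.0082,"rz":0.2822,"gripper":0},{"tx":-0.0627,"ty":0.0485,"tz":0.0081,"rz":0.2823,"gripper":0},{"tx":-0.0549,"ty":0.0572,"tz":0.0082,"rz":0.2823,"gripper":0}], grip_force=60)

```text
invalid input at $.motion[0]: expected keys tx, ty, tz, rx, ry, rz, gripper
```

>>> send_rows(motion=[{"tx":-0.0458,"ty":0.0647,"tz":0.0081,"rz":0.2823,"gripper":0},{"tx":-0.0359,"ty":0.0707,"tz":0.0082,"rz":0.2823,"gripper":0},{"tx":-0.025,"ty":0.0752,"tz":0.0081,"rz":0.2823,"gripper":0},{"tx":-0.0137,"ty":0.0781,"tz":0.0081,"rz":0.2822,"gripper":0},{"tx":-0.002,"ty":0.0793,"tz":0.0082,"rz":0.2823,"gripper":0},{"tx":0.0096,"ty":0.0787,"tz":0.0081,"rz":0.2823,"gripper":0},{"gripper":0}])

```text
invalid input at $.motion[0]: expected keys tx, ty, tz, rx, ry, rz, gripper
```

Run:
```python
from h import *
s=env.state(); print(s["ee_pos"],s["ee_rot"],s["qpos"].round(1),s["gripper_width"],s["time_s"])
c=cam("wrist"); cv2.imwrite("pics/w1.png",c["im"]); print(c["o"],c["R"][:,2])
print(proj(c,[466,-151,39]),proj(c,[568.7,-144.9,48]))
```

```text
[235.25747043 524.25589304 213.31223952] [-1.79922416e+02 -5.21901873e-04  1.55833280e+02] [64.7 18.3 89.7 -0.  72.  -1.1] 91.02631876084233 0.15
[176.11442091 551.53904992 383.20507743] [ 0.21458325 -0.09858456 -0.97171761]
[-36.64490325 547.12157808] [  4.91761833 597.53762575]
```

View pics/w1.png

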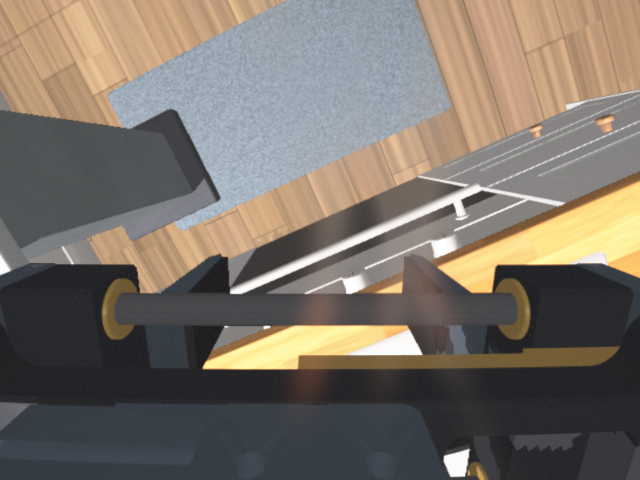

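The moves were refused because every key has to be given, so the arm is still at its start pose. The wrist picture shows only the fingers and the floor.

>>> send_rows(motion=[{"tx":-0.0541,"ty":-0.0579,"tz":0.0082,"rx":0,"ry":0,"rz":0.2823,"gripper":0},{"tx":-0.0621,"ty":-0.0494,"tz":0.0082,"rx":0,"ry":0,"rz":0.2823,"gripper":0},{"tx":-0.0686,"ty":-0.0397,"tz":0.0082,"rx":0,"ry":0,"rz":0.2823,"gripper":0},{"tx":-0.0737,"ty":-0.0291,"tz":0.0083,"rx":0,"ry":0,"rz":0.2822,"gripper":0},{"tx":-0.0773,"ty":-0.0179,"tz":0.0081,"rx":0,"ry":0,"rz":0.2823,"gripper":0},{"tx":-0.079,"ty":-0.0064,"tz":0.0082,"rx":0,"ry":0,"rz":0.2823,"gripper":0},{"tx":-0.0791,"ty":0.0053,"tz":0.0082,"rx":0,"ry":0,"rz":0.2823,"gripper":0},{"tx":-0.0775,"ty":0.0169,"tz":0.0082,"rx":0,"ry":0,"rz":0.2823,"gripper":0},{"tx":-0.0741,"ty":0.0281,"tz":0.0081,"rx":0,"ry":0,"rz":0.2823,"gripper":0},{"tx":-0.0692,"ty":0.0388,"tz":0.0082,"rx":0,"ry":0,"rz":0.2822,"gripper":0},{"tx":-0.0627,"ty":0.0485,"tz":0.0081,"rx":0,"ry":0,"rz":0.2823,"gripper":0},{"tx":-0.0549,"ty":0.0572,"tz":0.0082,"rx":0,"ry":0,"rz":0.2823,"gripper":0}], grip_force=60)

```text
time_s: 1.7
ee_pos: [389.5, 73.2, 164.8]
ee_rot: [180.0, -0.0, 53.9]
force: [1.1, 0.1, -0.1]
gripper_width: 45.9
gripper_force: 0.0
```

>>> send_rows(motion=[{"tx":-0.0458,"ty":0.0647,"tz":0.0081,"rx":0,"ry":0,"rz":0.2823,"gripper":0},{"tx":-0.0359,"ty":0.0707,"tz":0.0082,"rx":0,"ry":0,"rz":0.2823,"gripper":0},{"tx":-0.025,"ty":0.0752,"tz":0.0081,"rx":0,"ry":0,"rz":0.2823,"gripper":0},{"tx":-0.0137,"ty":0.0781,"tz":0.0081,"rx":0,"ry":0,"rz":0.2822,"gripper":0},{"tx":-0.002,"ty":0.0793,"tz":0.0082,"rx":0,"ry":0,"rz":0.2823,"gripper":0},{"tx":0.0096,"ty":0.0787,"tz":0.0081,"rx":0,"ry":0,"rz":0.2823,"gripper":0},{"tx":0,"ty":0,"tz":0,"rx":0,"ry":0,"rz":0,"gripper":0}])

```text
time_s: 2.58
ee_pos: [466.7, -152.6, 139.9]
ee_rot: [180.0, 0.0, 3.2]
force: [0.3, 0.6, 0.3]
gripper_width: 45.5
gripper_force: 0.0
```

```bash
sed -i 's/ if abs(v)>5e-4)/)/' plan.py
python3 - <<'E'
from h import *
s=env.state(); print(s["ee_pos"],s["ee_rot"],s["qpos"].round(1),s["gripper_width"],s["time_s"])
c=cam("wrist"); cv2.imwrite("pics/w2.png",c["im"]); print(c["o"],c["R"][:,2])
print(proj(c,[466,-151,46]),proj(c,[504,-148,46]),proj(c,[568.7,-144.9,48]))
E
```

```text
[ 466.72345959 -152.5648078   139.91696479] [1.79993151e+02 1.23071333e-02 3.22803826e+00] [-19.4  14.4 106.8  -0.   58.8  67.3] 45.49202107389453 2.575
[ 533.83427628 -148.8106419   309.79510329] [-0.23642294 -0.014312   -0.97154483]
[313.20775173 244.47125668] [312.0325976  196.32531094] [312.60386648 106.76481263]
```

View pics/w2.png

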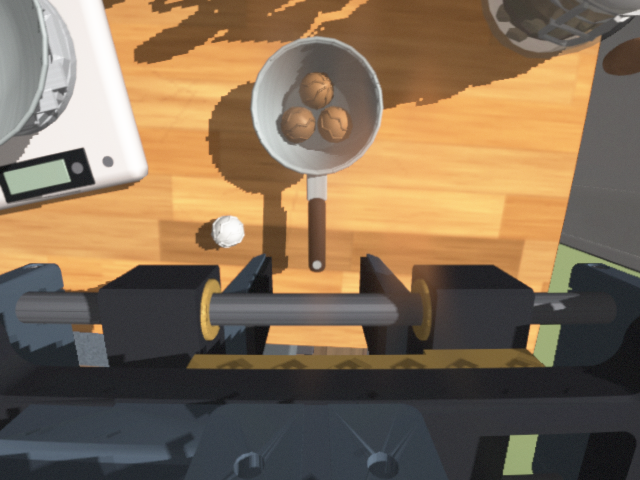

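The wrist view shows the cup rim centred at (317,106). The black handle runs from (317,198) to (318,270), and all three walnuts are inside. The white decoy is at (229,231), clear of the fingers.

Run:
```python
from plan import *
c=cam("wrist")
for u,v,z in((317.5,106,48),(317,198,46),(318,270,46),(318,265,46)): print(onz(c,u,v,z).round(1))
```

```text
[ 568.6 -146.7   48. ]
[ 502.1 -150.3   46. ]
[ 444.1 -154.6   46. ]
[ 448.3 -154.3   46. ]
```

>>> send_rows(motion=[{"tx":0,"ty":0.0015,"tz":0.06,"rx":0,"ry":0,"rz":0,"gripper":0},{"tx":0,"ty":0,"tz":0.08,"rx":0,"ry":0,"rz":0,"gripper":0},{"tx":0,"ty":0,"tz":0.06,"rx":0,"ry":0,"rz":0,"gripper":0},{"tx":0,"ty":0,"tz":0.04,"rx":0,"ry":0,"rz":0,"gripper":0},{"tx":0,"ty":0,"tz":0,"rx":0,"ry":0,"rz":0,"gripper":0},{"tx":0,"ty":0,"tz":0,"rx":0,"ry":0,"rz":0,"gripper":1},{"tx":0,"ty":0,"tz":0,"rx":0,"ry":0,"rz":0,"gripper":1},{"tx":0,"ty":0,"tz":0,"rx":0,"ry":0,"rz":0,"gripper":1},{"tx":0,"ty":0,"tz":0,"rx":0,"ry":0,"rz":0,"gripper":1}], grip_force=60)

```text
time_s: 3.8
ee_pos: [466.6, -151.5, 20.9]
ee_rot: [180.0, -0.1, 3.4]
force: [-0.0, 0.7, 1.9]
gripper_width: 13.8
gripper_force: 59.9
```

Run:
```python
from plan import *
W=[]
G=np.array([484,132,162.])
s=env.state(); p=s["ee_pos"]
W.append(((p[0],p[1],90),D(3.4),3)); W.append(((472,-70,150),D(2),4)); W.append(((482,60,150),D(1),4)); W.append(((484,132,143),D(0),3))
for f,n in((55,7),(100,10)):
    Q=R.from_euler('x',f,degrees=True)*D(0)
    W.append(None if 0 else (G+19*Q.apply([0,0,1]),Q,n))
rows(W,1)
```

```text
{"tx":0.0001,"ty":0,"tz":-0.046,"rx":0.0002,"ry":-0.0007,"rz":-0,"gripper":1},
{"tx":-0,"ty":0,"tz":-0.0461,"rx":0.0002,"ry":-0.0007,"rz":-0,"gripper":1},
{"tx":0,"ty":0,"tz":-0.046,"rx":0.0002,"ry":-0.0008,"rz":-0.0001,"gripper":1},
# max mm/deg per row 23.02241710212603 0.02236869060718337
{"tx":0.0051,"ty":-0.0405,"tz":-0.03,"rx":-0,"ry":0,"rz":0.0117,"gripper":1},
{"tx":0.0049,"ty":-0.0405,"tz":-0.03,"rx":-0,"ry":0,"rz":0.0117,"gripper":1},
{"tx":0.0046,"ty":-0.0406,"tz":-0.03,"rx":-0,"ry":0,"rz":0.0116,"gripper":1},
{"tx":0.0044,"ty":-0.0406,"tz":-0.03,"rx":-0,"ry":0,"rz":0.0117,"gripper":1},
# max mm/deg per row 25.330478961229417 0.3502756491643094
{"tx":0.0073,"ty":-0.0648,"tz":-0,"rx":-0,"ry":0,"rz":0.0083,"gripper":1},
{"tx":0.007,"ty":-0.0648,"tz":-0,"rx":-0,"ry":0,"rz":0.0084,"gripper":1},
{"tx":0.0067,"ty":-0.0648,"tz":-0,"rx":-0,"ry":0,"rz":0.0083,"gripper":1},
{"tx":0.0064,"ty":-0.0649,"tz":-0,"rx":-0,"ry":0,"rz":0.0083,"gripper":1},
# max mm/deg per row 32.5906494244946 0.25002573773041004
{"tx":0.0022,"ty":-0.048,"tz":0.0047,"rx":-0,"ry":0,"rz":0.0111,"gripper":1},
{
[... 894 characters left out ...]
"tz":-0.0009,"rx":0.15,"ry":-0,"rz":-0,"gripper":1},
{"tx":-0,"ty":-0.0028,"tz":-0.0007,"rx":0.15,"ry":-0,"rz":-0,"gripper":1},
{"tx":-0,"ty":-0.0029,"tz":-0.0005,"rx":0.15,"ry":-0,"rz":-0,"gripper":1},
{"tx":-0,"ty":-0.0029,"tz":-0.0002,"rx":0.15,"ry":-0,"rz":-0,"gripper":1},
{"tx":-0,"ty":-0.0029,"tz":0,"rx":0.15,"ry":-0,"rz":-0,"gripper":1},
{"tx":-0,"ty":-0.0029,"tz":0.0002,"rx":0.15,"ry":-0,"rz":-0,"gripper":1},
{"tx":-0,"ty":-0.0029,"tz":0.0005,"rx":0.15,"ry":-0,"rz":-0,"gripper":1},
{"tx":-0,"ty":-0.0028,"tz":0.0007,"rx":0.15,"ry":-0,"rz":-0,"gripper":1},
{"tx":-0,"ty":-0.0028,"tz":0.0009,"rx":0.15,"ry":-0,"rz":-0,"gripper":1},
# max mm/deg per row 1.4567135740221677 4.499991270125022
```

>>> send_rows(motion=[{"tx":0,"ty":0,"tz":-0.03,"rx":0,"ry":0,"rz":0,"gripper":1},{"tx":0,"ty":0,"tz":-0.05,"rx":0,"ry":0,"rz":0,"gripper":1},{"tx":0,"ty":0,"tz":-0.058,"rx":0,"ry":0,"rz":0,"gripper":1},{"tx":0.005,"ty":-0.0405,"tz":-0.03,"rx":0,"ry":0,"rz":0.0117,"gripper":1},{"tx":0.005,"ty":-0.0405,"tz":-0.03,"rx":0,"ry":0,"rz":0.0117,"gripper":1},{"tx":0.0046,"ty":-0.0406,"tz":-0.03,"rx":0,"ry":0,"rz":0.0117,"gripper":1},{"tx":0.0044,"ty":-0.0406,"tz":-0.03,"rx":0,"ry":0,"rz":0.0117,"gripper":1},{"tx":0.0073,"ty":-0.0648,"tz":0,"rx":0,"ry":0,"rz":0.0083,"gripper":1},{"tx":0.007,"ty":-0.0648,"tz":0,"rx":0,"ry":0,"rz":0.0083,"gripper":1},{"tx":0.0067,"ty":-0.0648,"tz":0,"rx":0,"ry":0,"rz":0.0083,"gripper":1},{"tx":0.0064,"ty":-0.0649,"tz":0,"rx":0,"ry":0,"rz":0.0083,"gripper":1}])

```text
time_s: 5.18
ee_pos: [480.9, 61.0, 149.0]
ee_rot: [180.0, 0.1, 1.0]
force: [-1.2, -0.1, -1.2]
gripper_width: 13.7
gripper_force: 59.9
```

>>> send_rows(motion=[{"tx":0.0022,"ty":-0.055,"tz":0.0047,"rx":0,"ry":0,"rz":0.0111,"gripper":1},{"tx":0.0019,"ty":-0.0479,"tz":0.0046,"rx":0,"ry":0,"rz":0.0111,"gripper":1},{"tx":0.0016,"ty":-0.041,"tz":0.0047,"rx":0,"ry":0,"rz":0.0111,"gripper":1},{"tx":0,"ty":0,"tz":0,"rx":0,"ry":0,"rz":0,"gripper":1},{"tx":0,"ty":0,"tz":0,"rx":0,"ry":0,"rz":0,"gripper":1}])

```text
time_s: 5.8
ee_pos: [483.2, 131.5, 142.2]
ee_rot: [180.0, 0.1, 0.0]
force: [0.7, 0.9, -2.6]
gripper_width: 13.6
gripper_force: 59.9
```

Run:
```python
from plan import *
s=env.state(); print(s["ee_pos"],s["ee_rot"],s["qpos"].round(1))
c=cam("side"); cv2.imwrite("pics/s1.png",c["im"])
G=np.array([484,132,162.])
W=[]
for f,n in((55,7),(100,10)):
    Q=R.from_euler('x',f,degrees=True)*D(0); W.append((G+19*Q.apply([0,0,1]),Q,n))
rows(W[:1],1)
```

```text
[483.21874652 131.53363568 142.2150525 ] [1.79968330e+02 5.58620502e-02 2.74873296e-03] [ 13.9  15.2 105.4  -0.   59.5 103.9]
{"tx":0.0002,"ty":-0.0046,"tz":-0.0025,"rx":0.262,"ry":0.0001,"rz":-0.0002,"gripper":1},
{"tx":0.0002,"ty":-0.005,"tz":-0.0019,"rx":0.262,"ry":0.0001,"rz":-0.0002,"gripper":1},
{"tx":0.0002,"ty":-0.0051,"tz":-0.0011,"rx":0.2621,"ry":0.0002,"rz":-0.0002,"gripper":1},
{"tx":0.0002,"ty":-0.0052,"tz":-0.0005,"rx":0.262,"ry":0.0001,"rz":-0.0002,"gripper":1},
{"tx":0.0002,"ty":-0.0053,"tz":0.0003,"rx":0.262,"ry":0.0001,"rz":-0.0003,"gripper":1},
{"tx":0.0002,"ty":-0.0052,"tz":0.0009,"rx":0.262,"ry":0.0001,"rz":-0.0002,"gripper":1},
{"tx":0.0002,"ty":-0.005,"tz":0.0017,"rx":0.262,"ry":0.0002,"rz":-0.0002,"gripper":1},
# max mm/deg per row 2.6342012253988076 7.8606004823580395
```

View pics/s1.png

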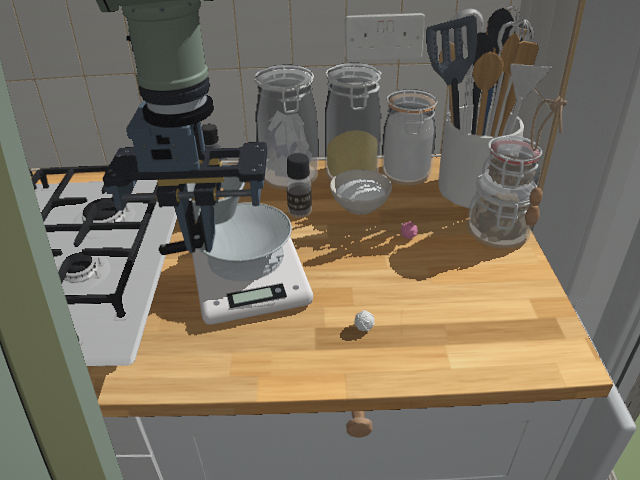

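The side view shows the gripper over the left half of the dish, with the cup behind it and everything else clear. I'll tip it now.

>>> send_rows(motion=[{"tx":0,"ty":-0.0046,"tz":-0.0025,"rx":0.262,"ry":0,"rz":0,"gripper":1},{"tx":0,"ty":-0.005,"tz":-0.0019,"rx":0.262,"ry":0,"rz":0,"gripper":1},{"tx":0,"ty":-0.0051,"tz":-0.0011,"rx":0.262,"ry":0,"rz":0,"gripper":1},{"tx":0,"ty":-0.0052,"tz":-0.0005,"rx":0.262,"ry":0,"rz":0,"gripper":1},{"tx":0,"ty":-0.0053,"tz":0.0003,"rx":0.262,"ry":0,"rz":0,"gripper":1},{"tx":0,"ty":-0.0052,"tz":0.0009,"rx":0.262,"ry":0,"rz":0,"gripper":1},{"tx":0,"ty":-0.005,"tz":0.0017,"rx":0.262,"ry":0,"rz":0,"gripper":1},{"tx":0,"ty":0,"tz":0,"rx":0,"ry":0,"rz":0,"gripper":1},{"tx":0,"ty":0,"tz":0,"rx":0,"ry":0,"rz":0,"gripper":1}])

```text
time_s: 6.98
ee_pos: [484.0, 147.8, 151.5]
ee_rot: [-125.1, -0.1, -0.0]
force: [0.6, -0.1, -1.1]
gripper_width: 13.8
gripper_force: 59.9
```

Run:
```python
from plan import *
s=env.state(); print(s["ee_pos"],s["ee_rot"],s["qpos"].round(1))
G=np.array([484,132,162.])
Q=R.from_euler('x',100,degrees=True)*D(0); rows([(G+19*Q.apply([0,0,1]),Q,11)],1)
```

```text
[483.97403    147.81264726 151.47302501] [-1.25120788e+02 -5.52793030e-02 -2.32023638e-02] [-16.   24.8 114.7  55.3  73.1  40.8]
{"tx":0,"ty":-0.0024,"tz":-0.001,"rx":0.1367,"ry":-0.0001,"rz":0.0002,"gripper":1},
{"tx":0,"ty":-0.0024,"tz":-0.0009,"rx":0.1368,"ry":-0.0001,"rz":0.0001,"gripper":1},
{"tx":0,"ty":-0.0025,"tz":-0.0006,"rx":0.1367,"ry":-0.0001,"rz":0.0002,"gripper":1},
{"tx":0,"ty":-0.0025,"tz":-0.0005,"rx":0.1367,"ry":-0.0001,"rz":0.0001,"gripper":1},
{"tx":0,"ty":-0.0025,"tz":-0.0003,"rx":0.1367,"ry":-0.0001,"rz":0.0002,"gripper":1},
{"tx":0,"ty":-0.0026,"tz":-0.0002,"rx":0.1368,"ry":-0.0002,"rz":0.0001,"gripper":1},
{"tx":0,"ty":-0.0026,"tz":0.0001,"rx":0.1367,"ry":-0.0001,"rz":0.0002,"gripper":1},
{"tx":0,"ty":-0.0025,"tz":0.0002,"rx":0.1367,"ry":-0.0001,"rz":0.0001,"gripper":1},
{"tx":0.0001,"ty":-0.0026,"tz":0.0005,"rx":0.1368,"ry":-0.0001,"rz":0.0002,"gripper":1},
{"tx":-0,"ty":-0.0025,"tz":0.0006,"rx":0.1367,"ry":-0.0001,"rz":0.0001,"gripper":1},
{"tx":-0,"ty":-0.0024,"tz":0.0008,"rx":0.1367,"ry":-0.0001,"rz":0.0002,"gripper":1},
# max mm/deg per row 1.2842640803624727 4.101894298693283
```

>>> send_rows(motion=[{"tx":0,"ty":-0.0024,"tz":-0.001,"rx":0.1367,"ry":0,"rz":0,"gripper":1},{"tx":0,"ty":-0.0024,"tz":-0.0009,"rx":0.1367,"ry":0,"rz":0,"gripper":1},{"tx":0,"ty":-0.0025,"tz":-0.0006,"rx":0.1367,"ry":0,"rz":0,"gripper":1},{"tx":0,"ty":-0.0025,"tz":-0.0005,"rx":0.1367,"ry":0,"rz":0,"gripper":1},{"tx":0,"ty":-0.0025,"tz":-0.0003,"rx":0.1367,"ry":0,"rz":0,"gripper":1},{"tx":0,"ty":-0.0026,"tz":-0.0002,"rx":0.1367,"ry":0,"rz":0,"gripper":1},{"tx":0,"ty":-0.0026,"tz":0.0001,"rx":0.1367,"ry":0,"rz":0,"gripper":1},{"tx":0,"ty":-0.0025,"tz":0.0002,"rx":0.1367,"ry":0,"rz":0,"gripper":1},{"tx":0,"ty":-0.0026,"tz":0.0005,"rx":0.1367,"ry":0,"rz":0,"gripper":1},{"tx":0,"ty":-0.0025,"tz":0.0006,"rx":0.1367,"ry":0,"rz":0,"gripper":1},{"tx":0,"ty":-0.0024,"tz":0.0008,"rx":0.1367,"ry":0,"rz":0,"gripper":1},{"tx":0,"ty":0,"tz":0,"rx":0,"ry":0,"rz":0,"gripper":1}])

```text
time_s: 8.48
ee_pos: [483.8, 152.0, 164.6]
ee_rot: [-80.0, -0.0, 0.1]
force: [-0.0, 0.1, -1.6]
gripper_width: 13.7
gripper_force: 59.9
```

Run:
```python
from plan import *
s=env.state(); print(s["ee_pos"],s["ee_rot"],s["qpos"].round(1))
a=cam("side")["im"][60:360,60:460]; b=cam("top")["im"][130:430,130:430]
cv2.imwrite("pics/p1.png",np.hstack([cv2.resize(a,None,fx=1.1,fy=1.1),cv2.resize(b,None,fx=1.1,fy=1.1)]))
```

```text
[483.80835644 152.02343109 164.59541138] [-8.00059178e+01 -1.90383287e-02  1.34479766e-01] [-21.5  50.2 117.9  70.8 104.2  11.5]
```

View pics/p1.png

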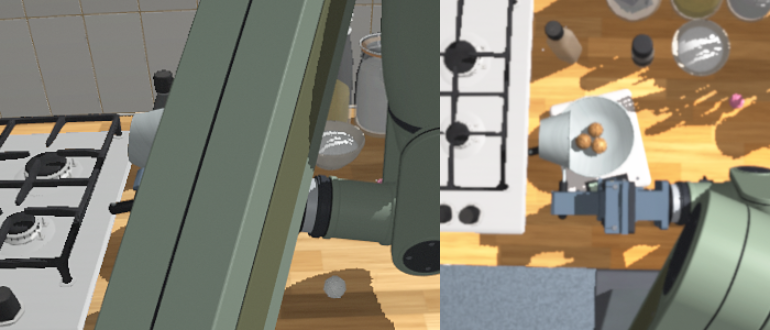

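The top view shows all three walnuts in the middle of the dish, at about (592,136) in the composite, and the cup empty. Next I untip it and carry it back.

Run:
```python
from plan import *
G=np.array([484,132,175.])
Q=R.from_euler('x',50,degrees=True)*D(0)
rows([(G+19*Q.apply([0,0,1]),Q,6),((484,132,156),D(0),6),((480,20,150),D(1),4),((468,-100,120),D(2.5),4),((466.6,-151.5,60),D(3.4),4)],1)
```

```text
{"tx":0.0001,"ty":0.0006,"tz":-0.0018,"rx":-0.2777,"ry":0.0003,"rz":0.0008,"gripper":1},
{"tx":0,"ty":0.0008,"tz":-0.0018,"rx":-0.2778,"ry":0.0003,"rz":0.0007,"gripper":1},
{"tx":0.0001,"ty":0.0011,"tz":-0.0015,"rx":-0.2777,"ry":0.0003,"rz":0.0008,"gripper":1},
{"tx":0.0001,"ty":0.0014,"tz":-0.0014,"rx":-0.2777,"ry":0.0003,"rz":0.0007,"gripper":1},
{"tx":0,"ty":0.0015,"tz":-0.0013,"rx":-0.2778,"ry":0.0003,"rz":0.0008,"gripper":1},
{"tx":0.0001,"ty":0.0016,"tz":-0.0009,"rx":-0.2777,"ry":0.0003,"rz":0.0008,"gripper":1},
# max mm/deg per row 0.9637544465583451 8.332008497136664
{"tx":0,"ty":0.0049,"tz":-0.0023,"rx":-0.2778,"ry":0,"rz":-0,"gripper":1},
{"tx":0,"ty":0.0051,"tz":-0.0015,"rx":-0.2778,"ry":0,"rz":-0,"gripper":1},
{"tx":0,"ty":0.0053,"tz":-0.0008,"rx":-0.2777,"ry":0,"rz":-0,"gripper":1},
{"tx":0,"ty":0.0053,"tz":-0,"rx":-0.2778,"ry":0,"rz":-0,"gripper":1},
{"tx":0,"ty":0.0054,"tz":0.0008,"rx":-0.2778,"ry":0,"rz":-0,"gripper":1},
{"tx":0,"ty":0.0051,"tz":0.0015,"rx":-0.2778,"ry":0.0001,"rz":-0,"gripper":1},
# max mm/deg per row 2.679687666157026 8.333305677386615
{"tx":-0.002,
[... 402 characters left out ...]
ry":-0,"rz":-0.0125,"gripper":1},
{"tx":-0.0075,"ty":0.0598,"tz":0.015,"rx":0,"ry":-0,"rz":-0.0125,"gripper":1},
{"tx":-0.0078,"ty":0.0598,"tz":0.015,"rx":0,"ry":-0,"rz":-0.0125,"gripper":1},
{"tx":-0.0082,"ty":0.0598,"tz":0.015,"rx":0,"ry":-0,"rz":-0.0125,"gripper":1},
# max mm/deg per row 31.071983915940663 0.3753436990205159
{"tx":-0.0018,"ty":0.0257,"tz":0.03,"rx":0,"ry":-0,"rz":-0.0075,"gripper":1},
{"tx":-0.0019,"ty":0.0257,"tz":0.03,"rx":0,"ry":-0,"rz":-0.0075,"gripper":1},
{"tx":-0.0021,"ty":0.0256,"tz":0.03,"rx":0,"ry":-0,"rz":-0.0075,"gripper":1},
{"tx":-0.0021,"ty":0.0257,"tz":0.03,"rx":0,"ry":-0,"rz":-0.0075,"gripper":1},
# max mm/deg per row 19.76994594777686 0.22534387650407423
```

>>> send_rows(motion=[{"tx":0,"ty":0.0006,"tz":-0.0018,"rx":-0.2777,"ry":0,"rz":0.0008,"gripper":1},{"tx":0,"ty":0.0008,"tz":-0.0018,"rx":-0.2777,"ry":0,"rz":0.0008,"gripper":1},{"tx":0,"ty":0.0011,"tz":-0.0015,"rx":-0.2777,"ry":0,"rz":0.0008,"gripper":1},{"tx":0,"ty":0.0014,"tz":-0.0014,"rx":-0.2777,"ry":0,"rz":0.0008,"gripper":1},{"tx":0,"ty":0.0015,"tz":-0.0013,"rx":-0.2777,"ry":0,"rz":0.0008,"gripper":1},{"tx":0,"ty":0.0016,"tz":-0.0009,"rx":-0.2777,"ry":0,"rz":0.0008,"gripper":1},{"tx":0,"ty":0.0049,"tz":-0.0023,"rx":-0.2778,"ry":0,"rz":0,"gripper":1},{"tx":0,"ty":0.0051,"tz":-0.0015,"rx":-0.2778,"ry":0,"rz":0,"gripper":1},{"tx":0,"ty":0.0053,"tz":-0.0008,"rx":-0.2778,"ry":0,"rz":0,"gripper":1},{"tx":0,"ty":0.0053,"tz":0,"rx":-0.2778,"ry":0,"rz":0,"gripper":1},{"tx":0,"ty":0.0054,"tz":0.0008,"rx":-0.2778,"ry":0,"rz":0,"gripper":1},{"tx":0,"ty":0.0051,"tz":0.0015,"rx":-0.2778,"ry":0,"rz":0,"gripper":1}])

```text
time_s: 10.07
ee_pos: [483.0, 131.4, 157.6]
ee_rot: [179.9, -0.0, -0.1]
force: [-0.8, -0.1, -2.2]
gripper_width: 13.7
gripper_force: 59.9
```

>>> send_rows(motion=[{"tx":-0.002,"ty":0.056,"tz":0.003,"rx":0,"ry":0,"rz":-0.0083,"gripper":1},{"tx":-0.0022,"ty":0.056,"tz":0.003,"rx":0,"ry":0,"rz":-0.0083,"gripper":1},{"tx":-0.0025,"ty":0.056,"tz":0.003,"rx":0,"ry":0,"rz":-0.0083,"gripper":1},{"tx":-0.0028,"ty":0.056,"tz":0.003,"rx":0,"ry":0,"rz":-0.0083,"gripper":1},{"tx":-0.007,"ty":0.06,"tz":0.015,"rx":0,"ry":0,"rz":-0.0125,"gripper":1},{"tx":-0.0075,"ty":0.06,"tz":0.015,"rx":0,"ry":0,"rz":-0.0125,"gripper":1},{"tx":-0.0078,"ty":0.06,"tz":0.015,"rx":0,"ry":0,"rz":-0.0125,"gripper":1},{"tx":-0.0082,"ty":0.06,"tz":0.015,"rx":0,"ry":0,"rz":-0.0125,"gripper":1},{"tx":-0.0018,"ty":0.0257,"tz":0.03,"rx":0,"ry":0,"rz":-0.0075,"gripper":1},{"tx":-0.0019,"ty":0.0257,"tz":0.03,"rx":0,"ry":0,"rz":-0.0075,"gripper":1},{"tx":-0.0021,"ty":0.0257,"tz":0.03,"rx":0,"ry":0,"rz":-0.0075,"gripper":1},{"tx":-0.0021,"ty":0.0257,"tz":0.03,"rx":0,"ry":0,"rz":-0.0075,"gripper":1}])

```text
time_s: 11.58
ee_pos: [465.7, -152.4, 57.7]
ee_rot: [-179.8, 0.1, 3.4]
force: [-0.3, -0.7, -0.7]
gripper_width: 13.8
gripper_force: 59.9
```

>>> send_rows(motion=[{"tx":0,"ty":0,"tz":0.03,"rx":0,"ry":0,"rz":0,"gripper":1},{"tx":0,"ty":0,"tz":0.024,"rx":0,"ry":0,"rz":0,"gripper":1},{"tx":0,"ty":0,"tz":0.012,"rx":0,"ry":0,"rz":0,"gripper":1},{"tx":0,"ty":0,"tz":0.004,"rx":0,"ry":0,"rz":0,"gripper":1},{"tx":0,"ty":0,"tz":0,"rx":0,"ry":0,"rz":0,"gripper":1},{"tx":0,"ty":0,"tz":0,"rx":0,"ry":0,"rz":0,"gripper":1}])

```text
time_s: 12.32
ee_pos: [466.1, -152.1, 24.3]
ee_rot: [-179.9, 0.1, 3.4]
force: [-0.4, 0.1, -2.6]
gripper_width: 13.9
gripper_force: 59.9
```

>>> send_rows(motion=[{"tx":0,"ty":0,"tz":0.003,"rx":0,"ry":0,"rz":0,"gripper":1},{"tx":0,"ty":0,"tz":0.003,"rx":0,"ry":0,"rz":0,"gripper":1},{"tx":0,"ty":0,"tz":0,"rx":0,"ry":0,"rz":0,"gripper":1}])

```text
time_s: 12.7
ee_pos: [465.8, -152.1, 21.2]
ee_rot: [-179.9, 0.1, 3.4]
force: [-2.0, -0.0, 1.4]
gripper_width: 13.3
gripper_force: 59.9
```

Run:
```python
from plan import *
s=env.state(); p=s["ee_pos"]
rows([((p[0],p[1],130),D(3.4),3),((570,190,170),D(105),13)],0)
```

```text
{"tx":-0.0001,"ty":-0.0002,"tz":-0.0725,"rx":-0.0016,"ry":0.0012,"rz":-0.0004,"gripper":0},
{"tx":-0.0001,"ty":-0.0001,"tz":-0.0726,"rx":-0.0016,"ry":0.0011,"rz":-0.0005,"gripper":0},
{"tx":-0.0001,"ty":-0.0001,"tz":-0.0725,"rx":-0.0017,"ry":0.0012,"rz":-0.0004,"gripper":0},
# max mm/deg per row 36.27244522227345 0.0612907084455993
{"tx":0.0191,"ty":-0.0516,"tz":-0.0062,"rx":0,"ry":0,"rz":-0.2605,"gripper":0},
{"tx":0.026,"ty":-0.0485,"tz":-0.0061,"rx":0,"ry":0,"rz":-0.2605,"gripper":0},
{"tx":0.0323,"ty":-0.0445,"tz":-0.0062,"rx":0,"ry":0,"rz":-0.2605,"gripper":0},
{"tx":0.0381,"ty":-0.0397,"tz":-0.0061,"rx":0,"ry":0,"rz":-0.2605,"gripper":0},
{"tx":0.0431,"ty":-0.0342,"tz":-0.0062,"rx":0,"ry":0,"rz":-0.2606,"gripper":0},
{"tx":0.0474,"ty":-0.0279,"tz":-0.0061,"rx":0,"ry":0,"rz":-0.2605,"gripper":0},
{"tx":0.0507,"ty":-0.0213,"tz":-0.0062,"rx":0,"ry":0,"rz":-0.2605,"gripper":0},
{"tx":0.0532,"ty":-0.0142,"tz":-0.0062,"rx":0,"ry":0,"rz":-0.2605,"gripper":0},
{"tx":0.0546,"ty":-0.0068,"tz":-0.0061,"rx":0,"ry":0,"rz":-0.2605,"gripper":0},
{"tx":0.055,"ty":0.0006,"tz":-0.0062,"rx":0,"ry":0,"rz":-0.2605,"gripper":0},
{"tx":0.0544,"ty":0.0082,"tz":-0.0061,"rx":0,"ry":0,"rz":-0.2605,"gripper":0},
{"tx":0.0528,"ty":0.0154,"tz":-0.0062,"rx":0,"ry":0,"rz":-0.2605,"gripper":0},
--
{"tx":0.0502,"ty":0.0225,"tz":-0.0061,"rx":0,"ry":0,"rz":-0.2605,"gripper":0},
# max mm/deg per row 27.67909265298493 7.815329274721502
```

>>> send_rows(motion=[{"tx":0,"ty":0,"tz":0,"rx":0,"ry":0,"rz":0,"gripper":0.5},{"tx":0,"ty":0,"tz":0,"rx":0,"ry":0,"rz":0,"gripper":0.3},{"tx":0,"ty":0,"tz":0,"rx":0,"ry":0,"rz":0,"gripper":0.3},{"tx":0,"ty":0,"tz":0,"rx":0,"ry":0,"rz":0,"gripper":0.3}])

```text
time_s: 13.2
ee_pos: [465.8, -152.1, 20.9]
ee_rot: [-179.8, 0.1, 3.4]
force: [-0.2, -0.7, -0.4]
gripper_width: 31.7
gripper_force: 0.0
```

>>> send_rows(motion=[{"tx":0,"ty":0,"tz":-0.04,"rx":-0.0016,"ry":0,"rz":0,"gripper":0.1},{"tx":0,"ty":0,"tz":-0.08,"rx":-0.0016,"ry":0,"rz":0,"gripper":0},{"tx":0,"ty":0,"tz":-0.098,"rx":-0.0016,"ry":0,"rz":0,"gripper":0},{"tx":0.0191,"ty":-0.0516,"tz":-0.0062,"rx":0,"ry":0,"rz":-0.2605,"gripper":0},{"tx":0.026,"ty":-0.0485,"tz":-0.0062,"rx":0,"ry":0,"rz":-0.2605,"gripper":0},{"tx":0.0323,"ty":-0.0445,"tz":-0.0062,"rx":0,"ry":0,"rz":-0.2605,"gripper":0},{"tx":0.0381,"ty":-0.0397,"tz":-0.0062,"rx":0,"ry":0,"rz":-0.2605,"gripper":0},{"tx":0.0431,"ty":-0.0342,"tz":-0.0062,"rx":0,"ry":0,"rz":-0.2605,"gripper":0},{"tx":0.0474,"ty":-0.0279,"tz":-0.0062,"rx":0,"ry":0,"rz":-0.2605,"gripper":0},{"tx":0.0507,"ty":-0.0213,"tz":-0.0062,"rx":0,"ry":0,"rz":-0.2605,"gripper":0},{"tx":0.0532,"ty":-0.0142,"tz":-0.0062,"rx":0,"ry":0,"rz":-0.2605,"gripper":0},{"tx":0.0546,"ty":-0.0068,"tz":-0.0062,"rx":0,"ry":0,"rz":-0.2605,"gripper":0}])

```text
time_s: 14.7
ee_pos: [538.5, 85.4, 157.7]
ee_rot: [-179.9, 0.0, 74.0]
force: [0.8, 0.2, 0.2]
gripper_width: 45.4
gripper_force: 0.0
```

>>> send_rows(motion=[{"tx":0.055,"ty":0.0006,"tz":-0.0062,"rx":0,"ry":0,"rz":-0.2605,"gripper":0},{"tx":0.0544,"ty":0.0082,"tz":-0.0062,"rx":0,"ry":0,"rz":-0.2605,"gripper":0},{"tx":0.0528,"ty":0.0154,"tz":-0.0062,"rx":0,"ry":0,"rz":-0.2605,"gripper":0},{"tx":0.0502,"ty":0.0225,"tz":-0.0062,"rx":0,"ry":0,"rz":-0.2605,"gripper":0},{"tx":0,"ty":0,"tz":0,"rx":0,"ry":0,"rz":0,"gripper":0},{"tx":0,"ty":0,"tz":0,"rx":0,"ry":0,"rz":0,"gripper":0}])

```text
time_s: 15.45
ee_pos: [570.0, 189.1, 169.6]
ee_rot: [-179.8, 0.0, 104.9]
force: [0.1, 0.1, -0.4]
gripper_width: 45.7
gripper_force: 0.0
```

Run:
```python
from plan import *
s=env.state(); print(s["ee_pos"],s["ee_rot"],s["qpos"].round(1))
c=cam("wrist"); t=cam("top")
im=cv2.resize(c["im"],(480,360)); cv2.imwrite("pics/w3.png",np.hstack([im,cv2.resize(t["im"][150:350,200:440],(320,267))[:,:].copy() if 0 else cv2.copyMakeBorder(cv2.resize(t["im"][150:350,200:440],(320,267)),0,93,0,0,cv2.BORDER_CONSTANT)]))
print(proj(c,[569.7-.26*5,191.5+5,79.5]),proj(c,[596,97.5,81]))
```

```text
[570.04833866 189.06685346 169.59611541] [-1.79810282e+02  2.22536548e-03  1.04882095e+02] [17.2 22.4 90.   0.  67.8  2.4]
[315.22598927 233.67403809] [316.67530116 352.76420504]
```

View pics/w3.png

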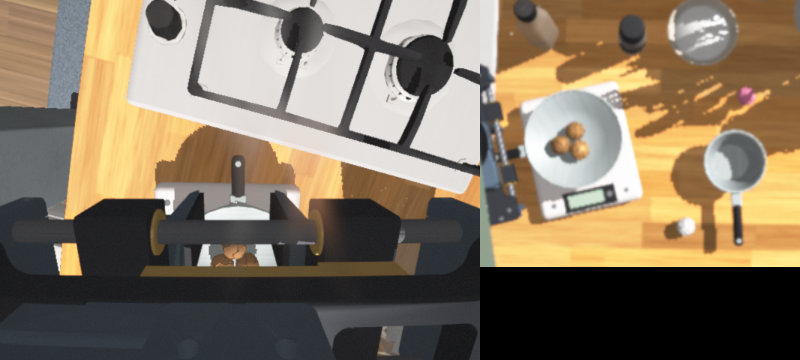

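The wrist view shows the dish handle lying between the fingers, tip at (237,155) and root at (238,193) in the half-size view. The top crop shows the cup standing upright and empty, and the three walnuts in the dish.

Run:
```python
from plan import *
c=cam("wrist"); k=4/3
for u,v in((237.5,156),(238,193)): print(onz(c,u*k,v*k,79.5).round(1))
g=cv2.cvtColor(c["im"],cv2.COLOR_BGR2HSV)
m=((g[...,2]<70)).astype(np.uint8)
for v in range(205,262,6):
    r=m[v,285:350]; i=np.flatnonzero(r); 
    if len(i): print(v,285+i.min(),285+i.max(),onz(c,285+(i.min()+i.max()+1)/2,v,79.5)[:2].round(1))
```

```text
[564.4 215.9  79.5]
[575.  178.1  79.5]
211 311 311 [561.2 212.6]
217 310 311 [562. 208.]
223 310 310 [562.8 203.4]
229 309 312 [564.4 198.9]
235 309 312 [565.6 194.3]
241 309 313 [567.2 189.8]
247 309 313 [568.4 185.1]
253 310 313 [570.1 180.5]
259 311 314 [572.1 175.9]
```

>>> send_rows(motion=[{"tx":0.0022,"ty":0.0026,"tz":0.06,"rx":-0.006,"ry":0,"rz":-0.027,"gripper":0},{"tx":0,"ty":0,"tz":0.08,"rx":0,"ry":0,"rz":0,"gripper":0},{"tx":0,"ty":0,"tz":0.06,"rx":0,"ry":0,"rz":0,"gripper":0},{"tx":0,"ty":0,"tz":0.033,"rx":0,"ry":0,"rz":0,"gripper":0},{"tx":0,"ty":0,"tz":0,"rx":0,"ry":0,"rz":0,"gripper":0.3},{"tx":0,"ty":0,"tz":0,"rx":0,"ry":0,"rz":0,"gripper":0.5},{"tx":0,"ty":0,"tz":0,"rx":0,"ry":0,"rz":0,"gripper":0.7},{"tx":0,"ty":0,"tz":0,"rx":0,"ry":0,"rz":0,"gripper":1},{"tx":0,"ty":0,"tz":0,"rx":0,"ry":0,"rz":0,"gripper":1},{"tx":0,"ty":0,"tz":0,"rx":0,"ry":0,"rz":0,"gripper":1}], grip_force=60)

```text
time_s: 16.85
ee_pos: [571.9, 191.5, 54.3]
ee_rot: [179.9, -0.0, 105.8]
force: [-0.9, -0.3, 6.1]
gripper_width: 13.6
gripper_force: 62.8
```

>>> send_rows(motion=[{"tx":0,"ty":0,"tz":-0.002,"rx":0,"ry":0,"rz":0,"gripper":1},{"tx":-0.0001,"ty":-0.0068,"tz":0,"rx":0,"ry":0,"rz":-0.0667,"gripper":1},{"tx":-0.0004,"ty":-0.0136,"tz":0,"rx":0,"ry":0,"rz":-0.1333,"gripper":1},{"tx":-0.0004,"ty":-0.0136,"tz":0,"rx":0,"ry":0,"rz":-0.1333,"gripper":1},{"tx":-0.0004,"ty":-0.0136,"tz":0,"rx":0,"ry":0,"rz":-0.1333,"gripper":1},{"tx":-0.0004,"ty":-0.0136,"tz":0,"rx":0,"ry":0,"rz":-0.1333,"gripper":1},{"tx":0,"ty":0,"tz":0,"rx":0,"ry":0,"rz":0,"gripper":1}])

```text
time_s: 17.73
ee_pos: [543.3, 178.1, 54.4]
ee_rot: [180.0, -0.0, 123.7]
force: [-0.1, -1.7, 2.2]
gripper_width: 13.5
gripper_force: 62.7
```

>>> send_rows(motion=[{"tx":-0.0004,"ty":-0.0136,"tz":0,"rx":0,"ry":0,"rz":-0.1333,"gripper":1},{"tx":-0.0004,"ty":-0.0136,"tz":0,"rx":0,"ry":0,"rz":-0.1333,"gripper":1},{"tx":-0.0004,"ty":-0.0136,"tz":0,"rx":0,"ry":0,"rz":-0.1333,"gripper":1},{"tx":-0.0004,"ty":-0.0136,"tz":0,"rx":0,"ry":0,"rz":-0.1333,"gripper":1},{"tx":-0.0004,"ty":-0.0136,"tz":0,"rx":0,"ry":0,"rz":-0.1333,"gripper":1},{"tx":-0.0004,"ty":-0.0136,"tz":0,"rx":0,"ry":0,"rz":-0.1333,"gripper":1},{"tx":-0.0004,"ty":-0.0136,"tz":0,"rx":0,"ry":0,"rz":-0.1333,"gripper":1},{"tx":-0.0004,"ty":-0.0136,"tz":0,"rx":0,"ry":0,"rz":-0.1333,"gripper":1},{"tx":0,"ty":0,"tz":0,"rx":0,"ry":0,"rz":0,"gripper":1}])

```text
time_s: 18.85
ee_pos: [508.8, 137.3, 54.4]
ee_rot: [180.0, 0.0, 155.6]
force: [-0.6, -2.9, 1.9]
gripper_width: 13.9
gripper_force: 62.7
```

Run:
```python
from plan import *
s=env.state(); print(s["torque"],s["force"],s["qpos"].round(1),s["ee_pos"])
c=cam("top")
hsv=cv2.cvtColor(c["im"],cv2.COLOR_BGR2HSV)
m=cv2.inRange(hsv,(5,90,30),(18,230,190)); m2=np.zeros_like(m); m2[225:290,240:302]=m[225:290,240:302]
n,l,st,ce=cv2.connectedComponentsWithStats(m2); print([(st[i].tolist(),onz(c,*ce[i],70).round(0).tolist()) for i in range(1,n) if st[i,4]>20])
```

```text
[-0.52676831 -0.08965965 -0.27426448] [-0.60741562 -2.90354658  1.9420827 ] [ 13.8  23.  108.5   0.   48.5 -51.8] [508.81934774 137.32955132  54.35733937]
[([260, 243, 24, 26, 219], [590.0, 100.0, 70.0])]
```

Smooth, with low forces and the walnuts still in the middle. I'll go on to 193°.

>>> send_rows(motion=[{"tx":-0.0004,"ty":-0.0136,"tz":0,"rx":0,"ry":0,"rz":-0.1333,"gripper":1},{"tx":-0.0004,"ty":-0.0136,"tz":0,"rx":0,"ry":0,"rz":-0.1333,"gripper":1},{"tx":-0.0004,"ty":-0.0136,"tz":0,"rx":0,"ry":0,"rz":-0.1333,"gripper":1},{"tx":-0.0004,"ty":-0.0136,"tz":0,"rx":0,"ry":0,"rz":-0.1333,"gripper":1},{"tx":-0.0004,"ty":-0.0136,"tz":0,"rx":0,"ry":0,"rz":-0.1333,"gripper":1},{"tx":-0.0004,"ty":-0.0136,"tz":0,"rx":0,"ry":0,"rz":-0.1333,"gripper":1},{"tx":-0.0004,"ty":-0.0136,"tz":0,"rx":0,"ry":0,"rz":-0.1333,"gripper":1},{"tx":-0.0004,"ty":-0.0136,"tz":0,"rx":0,"ry":0,"rz":-0.1333,"gripper":1},{"tx":-0.0004,"ty":-0.0136,"tz":0,"rx":0,"ry":0,"rz":-0.1333,"gripper":1},{"tx":0,"ty":-0.0034,"tz":0,"rx":0,"ry":0,"rz":-0.0333,"gripper":1},{"tx":0,"ty":0,"tz":0,"rx":0,"ry":0,"rz":0,"gripper":1},{"tx":0,"ty":0,"tz":0,"rx":0,"ry":0,"rz":0,"gripper":1}])

```text
time_s: 20.4
ee_pos: [502.7, 76.6, 54.3]
ee_rot: [180.0, 0.1, -167.3]
force: [1.7, -1.2, -0.1]
gripper_width: 14.0
gripper_force: 62.6
```

Run:
```python
from plan import *
s=env.state(); print(s["torque"],s["force"],s["qpos"].round(1),s["ee_pos"],s["ee_rot"])
c=cam("top"); im=cv2.resize(c["im"][200:340,190:350],None,fx=4,fy=4,interpolation=cv2.INTER_CUBIC); cv2.imwrite("pics/t3.png",im)
```

```text
[-0.11184066 -0.32763381 -0.13072662] [ 1.66775325 -1.15369373 -0.11056592] [ 7.30e+00  2.16e+01  1.11e+02  1.00e-01  4.73e+01 -9.54e+01] [502.65766938  76.60733412  54.34803236] [ 1.79962198e+02  1.00222711e-01 -1.67288278e+02]
```

View pics/t3.png

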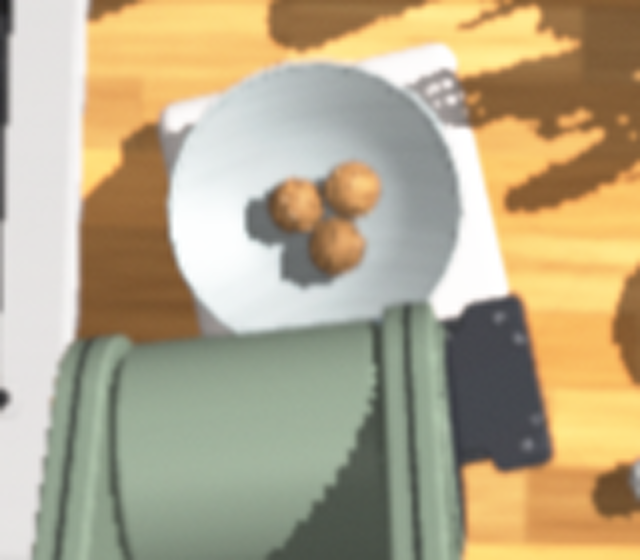

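The top view shows the walnuts centred and the handle pointing to the display side under the wrist. Next I try a slow lift and watch the force.

>>> send_rows(motion=[{"tx":0,"ty":0,"tz":-0.004,"rx":0,"ry":0,"rz":0,"gripper":1},{"tx":0,"ty":0,"tz":-0.006,"rx":0,"ry":0,"rz":0,"gripper":1},{"tx":0,"ty":0,"tz":-0.006,"rx":0,"ry":0,"rz":0,"gripper":1},{"tx":0,"ty":0,"tz":0,"rx":0,"ry":0,"rz":0,"gripper":1},{"tx":0,"ty":0,"tz":0,"rx":0,"ry":0,"rz":0,"gripper":1}])

```text
time_s: 21.08
ee_pos: [502.1, 76.3, 62.3]
ee_rot: [180.0, 0.0, -167.3]
force: [-0.5, -0.1, -3.2]
gripper_width: 13.5
gripper_force: 62.5
```

```bash
python3 -c "
from h import *
s=env.state();print(s['torque'],s['force'])"
```

```text
[0.07781789 0.22306063 0.00526017] [-0.46356751 -0.14124947 -3.1536832 ]
```

>>> send_rows(motion=[{"tx":0,"ty":0,"tz":-0.008,"rx":0,"ry":0,"rz":0,"gripper":1},{"tx":0,"ty":0,"tz":-0.016,"rx":0,"ry":0,"rz":0,"gripper":1},{"tx":0,"ty":0,"tz":-0.024,"rx":0,"ry":0,"rz":0,"gripper":1},{"tx":0,"ty":0,"tz":-0.03,"rx":0,"ry":0,"rz":0,"gripper":1},{"tx":0,"ty":0,"tz":-0.03,"rx":0,"ry":0,"rz":0,"gripper":1},{"tx":0,"ty":0,"tz":-0.03,"rx":0,"ry":0,"rz":0,"gripper":1},{"tx":0,"ty":0,"tz":-0.024,"rx":0,"ry":0,"rz":0,"gripper":1},{"tx":0,"ty":0,"tz":-0.014,"rx":0,"ry":0,"rz":0,"gripper":1},{"tx":0,"ty":0,"tz":-0.008,"rx":0,"ry":0,"rz":0,"gripper":1},{"tx":0,"ty":0,"tz":0,"rx":0,"ry":0,"rz":0,"gripper":1},{"tx":0,"ty":0,"tz":0,"rx":0,"ry":0,"rz":0,"gripper":1},{"tx":0,"ty":0,"tz":0,"rx":0,"ry":0,"rz":0,"gripper":1}])

```text
time_s: 22.58
ee_pos: [502.0, 76.2, 153.9]
ee_rot: [180.0, 0.0, -167.3]
force: [-0.1, -0.6, -2.2]
gripper_width: 13.4
gripper_force: 62.5
```

Run:
```python
from plan import *
s=env.state(); print(s["torque"],s["force"],s["ee_pos"],s["ee_rot"])
c=cam("top"); d=cam("side"); a=cv2.resize(c["im"][190:350,190:350],(400,400)); b=cv2.resize(d["im"][60:360,130:430],(400,400)); cv2.imwrite("pics/e1.png",np.hstack([a,b]))
```

```text
[0.03057345 0.15453148 0.01176753] [-0.10210254 -0.60908291 -2.24054767] [501.96415047  76.15496426 153.91180376] [ 1.79956848e+02  5.87720721e-03 -1.67256752e+02]
```

View pics/e1.png

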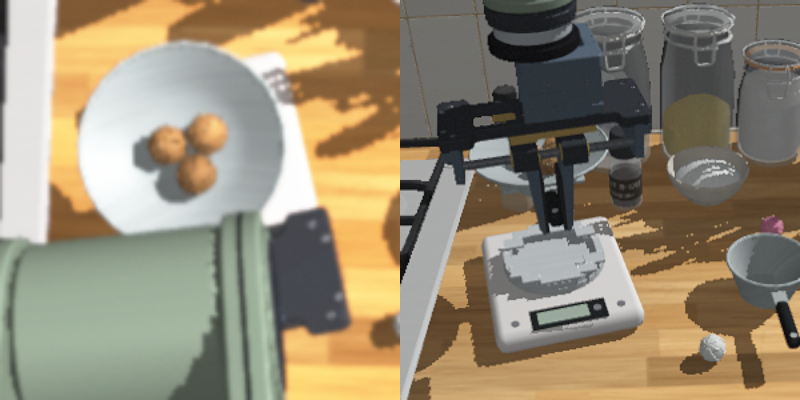

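The dish is off the scale with the walnuts in its middle. I'll check that it's level by marking the predicted level rim on the side view.

Run:
```python
from plan import *
s=env.state(); p=s["ee_pos"]; d=cam("side"); im=d["im"].copy()
x0,y0,w,h=170,120,130,100; im=cv2.resize(im[y0:y0+h,x0:x0+w],None,fx=6,fy=6,interpolation=cv2.INTER_CUBIC)
for tilt,col in((0,(0,255,0)),(4,(0,0,255)),(-4,(255,0,0))):  # + = far side down
    yaw=np.radians(12.7); ux=np.array([np.cos(yaw),np.sin(yaw),0]); uy=np.array([-ux[1],ux[0],0]); t=np.radians(tilt)
    ud=ux*np.cos(t)-np.array([0,0,np.sin(t)]); un=np.cross(ud,uy)
    G=p+np.array([0,0,19.]); C=G+98*ud+un*9
    for a in np.radians(np.arange(0,360,5)):
        q=proj(d,C+72*(np.cos(a)*ud+np.sin(a)*uy)); cv2.circle(im,tuple(int(v) for v in ((q-[x0,y0])*6+3)),2,col,-1)
cv2.imwrite("pics/e2.png",im)
```

```text
(no output)
```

View pics/e2.png

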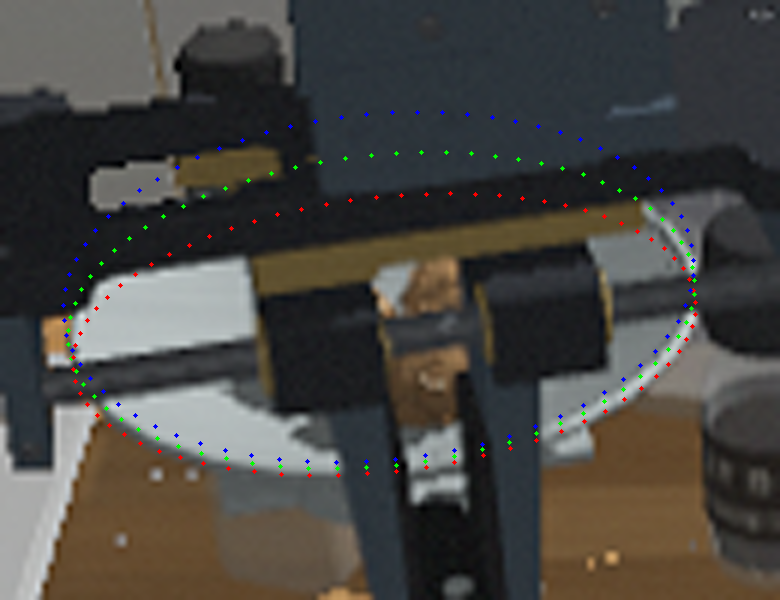

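The rim follows the green (level) markers, so the dish is level within 1–2° and about 100 mm up.

```bash
python3 -c "
from h import *
print(env.job_done())"
```

```text
the job is handed in; nothing more can be done
None
```

The job is handed in at about 23 s: the three walnuts are in the dish, the empty cup is upright on the worktop and released, and the dish is unlocked and held still about 100 mm above its seat, level within 1–2°, with the walnuts in its middle; the last pictures showed the bowl, grinder and bottle undisturbed, and no verdict came back.

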